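# Clear the watchmaker's stack into its holders

### The job

The things left in a stack on the grey bench mat must be put away, each in its own wooden holder: the loupe in the small round cup, the black ring over the post, the brass tin in the wide round dish and the square aluminium block in the square tray. Everything must stand upright and sit flat on the bottom of its holder; set the things down rather than dropping them, and leave the screwdriver and the oil jar where they are.

Things in the scene. Friction and masses are not known exactly. Their poses are not given: they have to be found in the camera images.
- loupe_mid (a point): Watchmaker's loupe, grey with a steel rim and a lens on top, standing upright as the top of the stack. 36 mm high: a flared foot 36 mm across for the lowest 3 mm, tapering to a plain round barrel 26 mm across from 12 mm up to the top. The point is on its axis half-way up (18 mm above its foot); z points up. About 30 g.
- ring_mid (a point): Black plastic casing ring, second from the top, under the loupe. 46 mm outside, 28 mm bore, 22 mm high, lying flat. The point is on its axis half-way up (11 mm above its underside); z points up. About 30 g.
- tin_mid (a point): Closed round brass tin, third from the top, under the ring. 54 mm across, 26 mm high, flat top. The point is on its axis half-way up (13 mm above its underside); z points up. About 90 g.
- block_mid (a point): Square aluminium bench block, the bottom of the stack, standing on the mat. 62 x 62 mm, 28 mm high. The point is its centre (14 mm above its underside); x and y lie square to its sides, z up. About 300 g. The four things are simply piled one on another, not fastened.
- loupe_cup: Small round brown wooden cup for the loupe, fixed. 62 mm outside, 52 mm inside, inner floor 4 mm and rim 10 mm above its underside. Origin: centre of its underside, which is on the mat.
- ring_post: Ring holder, fixed: a brown wooden disc 68 mm across and 6 mm thick with an upright steel post 12 mm thick in its centre, its tapered tip 36 mm above the underside. The ring goes over the post and lies flat on the disc. Origin: centre of its underside, on the mat.
- tin_dish: Wide round brown wooden dish for the tin, fixed. 80 mm outside, 70 mm inside, inner floor 4 mm and rim 10 mm above its underside. Origin: centre of its underside, on the mat.
- block_tray: Square brown wooden tray for the block, fixed. 88 x 88 mm outside, 78 x 78 mm inside, inner floor 5 mm and rim 10 mm above its underside. Origin: centre of its underside, on the mat; x and y lie square to its sides. The four holders are shuffled among four spots around the stack. The mat is 3 mm thick on the bench.
- screwdriver: Bystander: a loose screwdriver 150 mm long, red handle 26 mm thick towards the robot, lying on the bench just off the left edge of the mat. Origin: its middle, underside; x runs along it. Leave it alone.
- oil_jar: Bystander: a small loose amber glass jar, 40 mm across and 50 mm high, standing on the bench just off the right edge of the mat. Origin: centre of its underside. Leave it alone.
There are look-alikes about, which are no part of the job. What is shaped like the loupe_cup but orange is not meant.

How it is judged:
At the end, for the whole second after the job is handed in: Loupe in the small cup, ring over the post, tin in the wide dish, block in the square tray: each with its centre within 12 mm of the holder's centre seen from above, down on the holder's floor (within about 2.5 mm), upright within 0.06 rad, released and at rest (under 0.02 m/s) (horizontal distance between loupe_mid and loupe_cup below 0.012 m and z of loupe_mid in the frame of loupe_cup below 0.025 m and angle between each of loupe_mid, ring_mid, tin_mid, block_mid's own z axis and vertical below 0.06 rad and linear speed of each of loupe, ring, tin, block below 0.02 m/s and horizontal distance between ring_mid and ring_post below 0.012 m and z of ring_mid in the frame of ring_post below 0.02 m and horizontal distance between tin_mid and tin_dish below 0.012 m and z of tin_mid in the frame of tin_dish below 0.02 m and horizontal distance between block_mid and block_tray below 0.012 m and z of block_mid in the frame of block_tray below 0.0215 m); the robot touches nothing.
It fails at once if a thing of the stack is dropped or knocked down (moves faster than 0.7 m/s while not held by the fingers) ((linear speed of loupe above 0.7 m/s and contact force between the fingers and loupe below 0.05 N) or (linear speed of ring above 0.7 m/s and contact force between the fingers and ring below 0.05 N) or (linear speed of tin above 0.7 m/s and contact force between the fingers and tin below 0.05 N) or (linear speed of block above 0.7 m/s and contact force between the fingers and block below 0.05 N)).
It fails at once if the screwdriver or the oil jar is disturbed (moved more than 20 mm) (distance of any of screwdriver, oil_jar from where it was at the start of the episode above 0.02 m).
It also fails if it takes over 106 s, if anything falls off the work surface, if the arm or the gripper's body presses on something with over 40 N, if the wrist force passes 120 N, or if a joint passes its speed limit or range.

### The arm

A 6-joint arm with a two-finger parallel gripper is mounted at the origin on the work surface. World frame = base frame: x ahead of the robot, y to its left, z up, the work surface at z = 0. Lengths are in m, angles in rad, forces in N, time in s.
With the tool pointing down it reaches from about 0.275 to 0.85 m from the base axis. Payload 19 kg.
Tool frame: the origin (TCP) lies midway between the tips of the shut fingers; the grasp point (between the pads) lies 19 mm behind it; z points along the fingers, y is the line along which they close (so a half turn about z gives the same grasp; the last joint's range is limited). The gripper opens to 85 mm and grips with 20 to 120 N. Pads are 22 mm wide; open, the fingers measure 114 mm over their backs; the gripper's body (76 mm by 85 mm) begins 54 mm behind the grasp point. The pads swing forward as they close: fully open they stand 13 mm farther back than shut.
Start: joints at [-1.462, 0.15, 1.437, -0, 1.554, -0.134], TCP at [0.138, -0.558, 0.231] pointing down, gripper open.
Joint ranges: [-2.8, 2.8], [-0.68, 2.1], [0.12, 2.68], [-1.39, 4.53], [0.16, 2.79], [-2.81, 2.81]. Speed limits (rad/s): [1.89, 1.89, 2.22, 3.01, 3.01, 3.01].

### API

Orientations are given as a unit quaternion [x, y, z, w].
In Python, from cell import * gives the robot as it stands.
- The arm moves only by the tool jog_arm, never from a script. Its argument "targets" is a list of rows, each a list of 7 numbers: the finger opening in cm, from 0 to 8.54, then the shift along the tool's x, y, z in cm, then the turn, a rotation vector about the tool's x, y, z in rad. In form: [[fingers, x, y, z, rx, ry, rz], ...]. A call has 1 to 8 rows; each row shifts and turns the commanded pose from where the row before left it, along the tool's axes as they then stand; what a row does not reach is not made up. A row lasts 1/8 s, in which the tool goes at most 62.5 mm and 10.7 degrees, less where a joint would pass 70% of its speed; a pose out of reach is approached as far as the arm can. A call is refused whole if a number of a shift passes 6.25 or a number of a turn 0.188, either way. A call with a gripper value outside its range is refused whole. The fingers move at their own pace and stop on an object; "squeeze" is the grip in N (left out, the last holds). Time passes only in rows, so rows that do not move let the fingers close. It gives the time, the measured TCP pose, the force, the opening and the grip force at its end, in the units of the state.
- read_state(): the state, without advancing time (a new reading comes with each control period).
- snapshot(name): name is "scene" or "top" or "wrist"; returns the picture (420x560x3 uint8, blue, green, red); there is no depth.
- camera_info(name): a dict with "fx", "fy", "cx", "cy" (pixels), "R" (3x3) and "t" (3): a world point X has camera coordinates R X + t. Camera axes: x right, y down, z forward; pixel columns grow to the right and rows downward; lengths in m; the calibration is good to about 2 mm. A picture is of the moment at which its call begins: read the wrist's pose just before it. camera_info takes no time and is no camera call; for the wrist camera it gives the pose at the moment of the call.
- sign_off(): hands the job in; it is judged then, once.
Trained networks look in the newest picture that a camera, given by its name, has taken for a name from the list of things; names that differ only in an ending like _2 or _b are one class to them, and where a whole thing is asked for, a point or a joint stands for the part that bears it (a point fixed in the world has none). Each returns a list of dicts, best first, with "conf" (0 to 1); they miss things now and then, are a little off and sometimes report something else, mostly with a low value. They report only what shows in the picture. A call takes as long as a camera call. They do not tell look-alikes from the thing itself.
- search_frame(camera, thing): "rect" ([left, top, width, height] in pixels, round what is visible of it).
- pinpoint(camera, thing): "centre" ([column, row] in pixels: a listed point, or the origin of a listed thing).
The state is a dict: "time_s": time; "qpos": joint angles; "dq": joint speeds; "joint_torque": joint torques, N m; "position": TCP position; "orientation": TCP orientation; "force": force on the tool from outside, world axes, zero at the start; "torque": the same for the moment, N m; "width": finger opening in m; "gripper_force": force on a finger pad.
Only numpy, scipy, OpenCV 4.12 (cv2) and the standard library are available. Lean on these libraries where they do the work, as an engineer would, in place of code of your own. Each camera call takes 0.05 s, during which the arm holds its last target. There are 200 camera calls.

## Working session

There is one attempt and no reset: what is moved stays moved. The work goes in short steps, Python scripts to look and compute and a tool call to move; the robot and the scene stay as the last step left them, time stands still between calls to the robot, and variables do not carry over. Pictures are saved under pics/ and viewed, at most 16 in all, crops included, and the job is handed in when it is done.

Besides the shell and the picture viewer there is one more tool, called after ">>>" by a JSON object that holds its "method" and its "body". jog_arm: Moves the arm, as the interface text tells. Its arguments: {"type":"object","properties":{"targets":{"type":"array"},"squeeze":{"type":"number"}},"required":["targets"]}

```bash
ls; mkdir -p pics; cat > h.py <<'E'
from cell import *
import numpy as np, cv2
from scipy.spatial.transform import Rotation as Ro
def ray(ci,px):
    R=np.array(ci["R"]);t=np.array(ci["t"])
    d=R.T@np.array([(px[0]-ci["cx"])/ci["fx"],(px[1]-ci["cy"])/ci["fy"],1.]);return -R.T@t,d
def atz(ci,px,z):
    c,d=ray(ci,px);return c+d*(z-c[2])/d[2]
def tri(obs):
    A=np.zeros((3,3));b=np.zeros(3)
    for ci,px in obs:
        c,d=ray(ci,px);d=d/np.linalg.norm(d);P=np.eye(3)-np.outer(d,d);A+=P;b+=P@c
    return np.linalg.solve(A,b)
E
python3 - <<'E'
from h import *
np.set_printoptions(precision=4,suppress=True)
s=read_state();print(s["time_s"],s["position"],s["orientation"])
ci={c:camera_info(c) for c in("scene","top")}
for c in ci: cv2.imwrite(f"pics/{c}0.png",snapshot(c)); print(c,-np.array(ci[c]["R"]).T@np.array(ci[c]["t"]),ci[c]["fx"])
for n in "loupe_mid ring_mid tin_mid block_mid loupe_cup ring_post tin_dish block_tray".split():
    r={c:pinpoint(c,n) for c in ci}
    print(n,{c:[(np.round(x["centre"]),round(x["conf"],2)) for x in r[c][:3]] for c in r})
    if all(r.values()): print("  ",tri([(ci[c],r[c][0]["centre"]) for c in r]))
print(read_state()["time_s"])
E
```

```text
pics
0.0 [ 0.1382 -0.5579  0.2307] [ 0.9926  0.1211  0.     -0.0006]
scene [0.9475 0.5062 1.1172] 494.93283615537405
top [ 0.3958 -0.0324  1.0203] 433.06001393121943
loupe_mid {'scene': [(array([317., 184.]), 0.53)], 'top': [(array([248., 256.]), 0.68)]}
   [0.4515 0.0116 0.1132]
ring_mid {'scene': [(array([316., 191.]), 0.6)], 'top': [(array([252., 258.]), 0.57)]}
   [0.4496 0.0064 0.0735]
tin_mid {'scene': [(array([316., 197.]), 0.46)], 'top': [(array([248., 259.]), 0.44)]}
   [0.4491 0.0139 0.0534]
block_mid {'scene': [(array([311., 200.]), 0.85)], 'top': [(array([255., 258.]), 0.7)]}
   [0.4532 0.001  0.028 ]
loupe_cup {'scene': [(array([326., 318.]), 0.85), (array([366., 295.]), 0.62)], 'top': [(array([139., 229.]), 0.98), (array([144., 190.]), 0.97), (array([197., 180.]), 0.5)]}
   [ 0.559   0.2732 -0.0758]
ring_post {'scene': [], 'top': [(array([312., 171.]), 0.67)]}
tin_dish {'scene': [(array([235., 147.]), 0.9)], 'top': [(array([374., 235.]), 0.64)]}
   [ 0.5102 -0.2755  0.0123]
block_tray {'scene': [(array([285., 284.]), 0.85)], 'top': [(array([197., 180.]), 0.89)]}
   [0.6411 0.1431 0.0028]
0.9
```

View pics/top0.png

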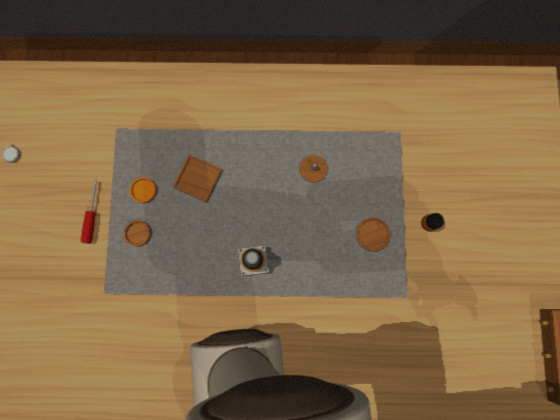

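View pics/scene0.png

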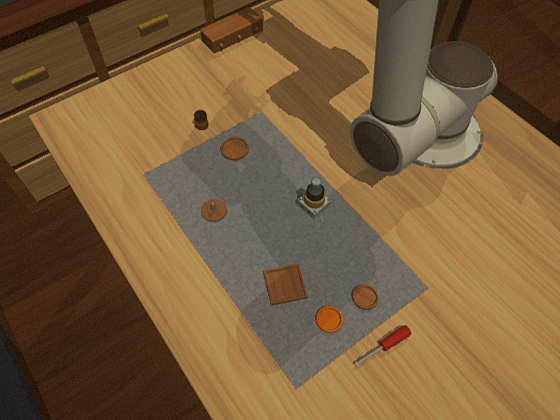

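Top view: the stack is at (253,260), the brown cup at (138,232) with the orange decoy at (143,190), the tray at (198,179), the post at (313,168) and the dish at (374,235). The scene view agrees: stack (315,190), cup (365,297), orange decoy (329,319), tray (285,284), post (213,210), dish (235,148).

```bash
python3 - <<'E'
from h import *
np.set_printoptions(precision=4,suppress=True)
ci={c:camera_info(c) for c in("scene","top","wrist")}
P={"cup":((365,297),(138,232.5)),"post":((213,210.5),(313,168.5)),"dish":((234.5,148.5),(374,235)),"tray":((285,284),(198,179)),"louptop":((316.5,183),(252,257.5)),"orange":((329,319),(143.5,190))}
for n,(a,b) in P.items(): print(n,"tri",tri([(ci["scene"],a),(ci["top"],b)]),"z=.01",atz(ci["top"],b,.01),atz(ci["scene"],a,.01))
# tray corners & block
I=cv2.imread("pics/top0.png")
T=np.array([atz(ci["top"],p,.013) for p in((190,156),(221.5,173),(206,201.5),(175,183))]);print("tray corners",T[:,:2],T.mean(0))
for i in range(4):
    d=T[(i+1)%4]-T[i];print(np.linalg.norm(d),np.degrees(np.arctan2(d[1],d[0])))
s=read_state();R=Ro.from_quat(s["orientation"]).as_matrix()
w=ci["wrist"];Rw=np.array(w["R"]);c=-Rw.T@np.array(w["t"])
print("wristcam in tool",R.T@(c-s["position"]),"\n",Rw@R,w["fx"])
h=np.hstack([cv2.resize(I[230:290,225:285],None,fx=6,fy=6,interpolation=cv2.INTER_CUBIC),cv2.resize(I[145:215,162:232],(360,360),interpolation=cv2.INTER_CUBIC)])
cv2.imwrite("pics/crop.png",h)
E
```

```text
cup tri [0.5095 0.2791 0.0054] z=.01 [0.5106 0.276  0.01  ] [0.5095 0.2816 0.01  ]
post tri [ 0.672  -0.1356  0.0033] z=.01 [ 0.6706 -0.1354  0.01  ] [ 0.6734 -0.1313  0.01  ]
dish tri [ 0.5113 -0.2779  0.0025] z=.01 [ 0.5118 -0.2776  0.01  ] [ 0.5133 -0.271   0.01  ]
tray tri [0.6422 0.142  0.0033] z=.01 [0.6412 0.1402 0.01  ] [0.6434 0.1449 0.01  ]
louptop tri [0.4482 0.0051 0.1074] z=.01 [0.4556 0.0072 0.01  ] [ 0.3983 -0.0414  0.01  ]
orange tri [0.6125 0.2716 0.0058] z=.01 [0.6126 0.2692 0.01  ] [0.6127 0.2735 0.01  ]
tray corners [[0.6971 0.1612]
 [0.6559 0.084 ]
 [0.586  0.1186]
 [0.63   0.1942]] [0.6423 0.1395 0.013 ]
0.08754377761099273 -118.07957305557284
0.07797578933217199 153.6776662452967
0.08745570163816563 59.826381952108775
0.07478656558622827 -26.135090227105323
wristcam in tool [ 0.0819  0.0012 -0.1415] 
 [[ 0.0008  1.      0.0012]
 [-0.9469  0.0011 -0.3215]
 [-0.3215 -0.0009  0.9469]] 330.7557004290311
```

View pics/crop.png

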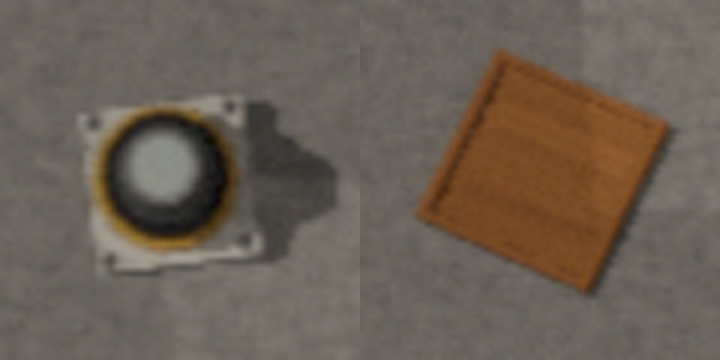

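```bash
cat >> h.py <<'E'
np.set_printoptions(precision=4,suppress=True)
def go(p,yaw=None):
    s=read_state();R=Ro.from_quat(s["orientation"]).as_matrix()
    y=np.arctan2(R[1,0],R[0,0]);d=R.T@(np.array(p)-s["position"])*100
    print("t",s["time_s"],"pos",np.array(s["position"]),"yaw",round(y,4),"tilt",round(np.degrees(np.arccos(-R[2,2])),2),"shift cm",d,"rz",None if yaw is None else round(y-yaw,3),"w",s["width"])
E
python3 -c "
from h import *
go([.45,.005,.21],.118)"
```

```text
t 0.9 pos [ 0.1382 -0.5581  0.2313] yaw 0.2428 tilt 0.01 shift cm [ 43.8016 -47.1621   2.131 ] rz 0.125 w 0.08537749464395132
```

>>> {"method": "jog_arm", "body": {"targets": [[6,3.37,-3.63,0.16,0,0,0],[6,3.37,-3.63,0.16,0,0,0],[6,3.37,-3.63,0.16,0,0,0],[6,3.37,-3.63,0.16,0,0,0],[6,3.37,-3.63,0.16,0,0,0],[6,3.37,-3.63,0.16,0,0,0],[6,3.37,-3.63,0.16,0,0,0],[6,3.37,-3.63,0.16,0,0,0]]}}

```text
time_s: 1.9
position: [0.3306, -0.21, 0.2187]
orientation: [0.993, 0.121, 0.0, 0.0]
force: [1.3, 0.7, -0.1]
width: 0.0597
gripper_force: 0.0
```

>>> {"method": "jog_arm", "body": {"targets": [[6,3.37,-3.63,0.16,0,0,0],[6,3.37,-3.63,0.16,0,0,0],[6,3.37,-3.63,0.16,0,0,0],[6,3.37,-3.63,0.16,0,0,0],[6,3.37,-3.63,0.16,0,0,0],[6,0,0,0,0,0,0.125],[6,0,0,0,0,0,0],[6,0,0,0,0,0,0]]}}

```text
time_s: 2.9
position: [0.4499, 0.0049, 0.2106]
orientation: [0.998, 0.06, 0.0, -0.0]
force: [0.2, 0.3, 0.0]
width: 0.06
gripper_force: 0.0
```

```bash
python3 - <<'E'
from h import *
go([.45,.005,.21],.118)
w=camera_info("wrist");cv2.imwrite("pics/w1.png",snapshot("wrist"))
for n in "loupe_mid ring_mid tin_mid block_mid".split():
    r=pinpoint("wrist",n)
    if r: print(n,r[0],[atz(w,r[0]["centre"],z) for z in(.097,.068,.044,.017)])
E
```

```text
t 2.9 pos [0.4499 0.0049 0.2106] yaw 0.1198 tilt 0.01 shift cm [ 0.0124 -0.0107  0.0624] rz 0.002 w 0.0599973902620046
loupe_mid {'centre': [287.6, 199.7], 'conf': 0.83} [array([0.4495, 0.0042, 0.097 ]), array([0.4402, 0.0032, 0.068 ]), array([0.4325, 0.0023, 0.044 ]), array([0.4238, 0.0014, 0.017 ])]
```

View pics/w1.png

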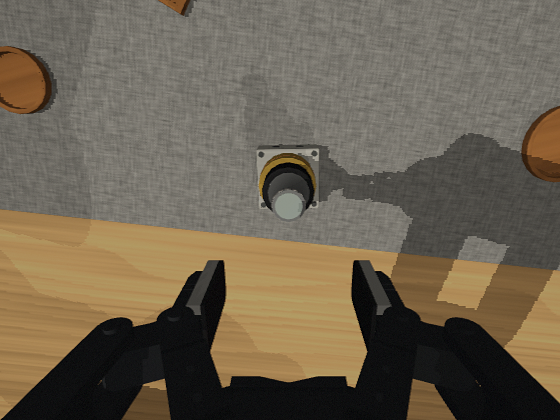

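Wrist view: the loupe lens is at (288,205), the ring around (288,187), the tin edge around (287,180). The block corners are (257,149), (319,149), (320,208) and (259,208), so it is square to the tool.

```bash
python3 - <<'E'
from h import *
w=camera_info("wrist")
print("loupe",atz(w,(288,205),.115),"tri",tri([(w,(288,205)),(camera_info("top"),(252,257.5)),(camera_info("scene"),(316.5,181))]))
C=np.array([atz(w,p,.031) for p in((257,149),(319,149),(320,208),(259,208))]);print(C,C.mean(0))
print("ring L/R",atz(w,(262,187),.079),atz(w,(314,187),.079))
# check of mat-level: cup & dish from this view
print("block vs top",tri([(w,(257,149)),(camera_info("top"),(225+82/6,230+115/6))]))
go([.4495,.005,.087],.12)
E
```

```text
loupe [0.4512 0.0041 0.115 ] tri [0.4488 0.0042 0.1137]
[[ 0.4762  0.0375  0.031 ]
 [ 0.4833 -0.0222  0.031 ]
 [ 0.4234 -0.0322  0.031 ]
 [ 0.416   0.0301  0.031 ]] [0.4497 0.0033 0.031 ]
ring L/R [0.4526 0.0268 0.079 ] [ 0.4578 -0.0175  0.079 ]
block vs top [0.4739 0.0383 0.0178]
t 3.15 pos [0.45   0.0049 0.2106] yaw 0.1178 tilt 0.01 shift cm [-0.0476 -0.0143 12.3646] rz -0.002 w 0.05970020366207559
```

>>> {"method": "jog_arm", "body": {"targets": [[5,0,0,4,0,0,0],[5,0,0.05,4,0,0,0],[5,0,0.05,2.5,0,0,0],[5,0,0,1.9,0,0,0],[5,0,0,0,0,0,0],[2,0,0,0,0,0,0],[2,0,0,0,0,0,0],[2,0,0,0,0,0,0]], "squeeze": 20}}

```text
time_s: 4.15
position: [0.4506, 0.0042, 0.0874]
orientation: [0.998, 0.059, 0.001, 0.0]
force: [-0.7, -0.8, 5.8]
width: 0.0263
gripper_force: 19.3
```

>>> {"method": "jog_arm", "body": {"targets": [[2,0,0,0,0,0,0],[2,0,0,0,0,0,0]]}}

```text
time_s: 4.4
position: [0.4506, 0.0042, 0.0874]
orientation: [0.998, 0.059, 0.001, 0.0]
force: [-0.3, -0.7, 5.9]
width: 0.0263
gripper_force: 19.3
```

>>> {"method": "jog_arm", "body": {"targets": [[2,0,0,-1,0,0,0],[2,0,0,-3,0,0,0],[2,0,0,-4,0,0,0],[2,1.0,-4,-2,0,0,0],[2,1.0,-5,0,0,0,0],[2,1.0,-5,0,0,0,0],[2,1.0,-5,0,0,0,0],[2,0,0,0,0,0,0]]}}

```text
time_s: 5.4
position: [0.4672, 0.2004, 0.1869]
orientation: [0.998, 0.061, -0.0, -0.0]
force: [-0.1, -0.3, 0.5]
width: 0.0264
gripper_force: 17.2
```

```bash
python3 - <<'E'
from h import *
go([.5095,.279,.1],.12)
w=camera_info("wrist");cv2.imwrite("pics/w2.png",snapshot("wrist"))
for n in ("loupe_cup","block_tray"):
    for r in pinpoint("wrist",n): print(n,r,atz(w,r["centre"],.003),atz(w,r["centre"],.01))
E
```

```text
t 5.4 pos [0.4672 0.2004 0.1869] yaw 0.1215 tilt 0.04 shift cm [ 5.1533 -7.2821  8.6985] rz 0.002 w 0.02644872971680143
loupe_cup {'centre': [227.2, 5.5], 'conf': 0.63} [0.6126 0.2705 0.003 ] [0.6112 0.2691 0.01  ]
loupe_cup {'centre': [211.1, 124.8], 'conf': 0.56} [0.5102 0.2795 0.003 ] [0.5111 0.278  0.01  ]
loupe_cup {'centre': [477.0, 222.4], 'conf': 0.47} [ 0.4437 -0.0045  0.003 ] [0.446  0.0001 0.01  ]
```

View pics/w2.png

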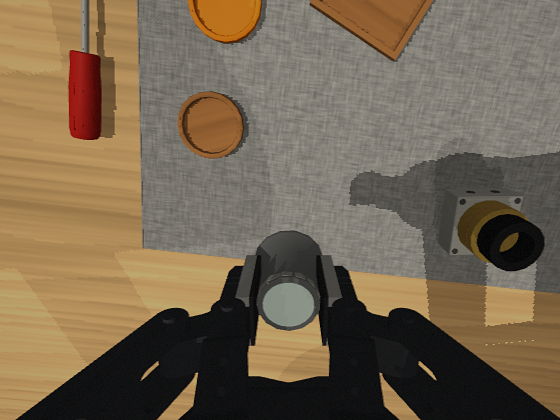

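The loupe is held upright, and the brown cup at (211,125) gives (0.510, 0.279), which agrees with the earlier fix.

>>> {"method": "jog_arm", "body": {"targets": [[2,2.6,-3.6,0,0,0,0],[2,2.6,-3.7,2,0,0,0],[2,0,0,5,0,0,0],[2,0,0,5,0,0,0],[2,0,0,3,0,0,0],[2,0,0,1.2,0,0,0],[2,0,0,0.5,0,0,0],[2,0,0,0.2,0,0,0]]}}

```text
time_s: 6.55
position: [0.5113, 0.2762, 0.0186]
orientation: [0.998, 0.059, 0.001, -0.0]
force: [0.4, 0.3, -0.2]
width: 0.0264
gripper_force: 17.3
```

>>> {"method": "jog_arm", "body": {"targets": [[2,0,0,0.15,0,0,0],[2,0,0,0.0,0,0,0]]}}

```text
time_s: 6.8
position: [0.5108, 0.2764, 0.0166]
orientation: [0.998, 0.059, 0.0, -0.0]
force: [0.2, 0.2, -0.0]
width: 0.0262
gripper_force: 17.3
```

>>> {"method": "jog_arm", "body": {"targets": [[2,0,-0.2,0.1,0,0,0],[2,0,0,0.1,0,0,0],[2,0,0,0,0,0,0]]}}

```text
time_s: 7.18
position: [0.5107, 0.2784, 0.0152]
orientation: [0.998, 0.059, 0.0, -0.0]
force: [-5.6, -3.9, 16.5]
width: 0.026
gripper_force: 22.7
```

Contact with the floor at the expected height. Next I release, retreat and return above the stack.

>>> {"method": "jog_arm", "body": {"targets": [[2,0,0,-0.05,0,0,0],[4.5,0,0,0,0,0,0],[4.5,0,0,0,0,0,0],[4.5,0,0,-2,0,0,0],[4.5,0,0,-4,0,0,0],[6,0,0,-5,0,0,0],[6,0,0,-5,0,0,0],[6,-1.5,4.5,-2,0,0,0]]}}

```text
time_s: 8.18
position: [0.5015, 0.233, 0.1972]
orientation: [0.998, 0.06, 0.002, -0.001]
force: [0.8, -1.4, -0.7]
width: 0.06
gripper_force: 0.0
```

>>> {"method": "jog_arm", "body": {"targets": [[6,-1.5,4.5,0,0,0,0],[6,-1.5,4.5,0,0,0,0],[6,-1.5,4.5,0,0,0,0],[6,-1.5,4.5,0,0,0,0],[6,-1.5,4.2,0,0,0,0],[6,0,0,0,0,0,0]]}}

```text
time_s: 8.93
position: [0.4519, 0.0004, 0.1946]
orientation: [0.998, 0.057, 0.0, 0.0]
force: [0.1, 0.6, -0.1]
width: 0.0602
gripper_force: 0.0
```

```bash
python3 - <<'E'
from h import *
go([.45,.004,.056],.12)
w=camera_info("wrist");cv2.imwrite("pics/w3.png",snapshot("wrist"))
for n in "ring_mid tin_mid block_mid".split():
    for r in pinpoint("wrist",n)[:2]: print(n,r,[atz(w,r["centre"],z)[:2] for z in (.068,.044,.017)])
E
```

```text
t 8.925 pos [0.4519 0.0004 0.1946] yaw 0.1144 tilt 0.02 shift cm [-0.1515 -0.3802 13.8584] rz -0.006 w 0.06018042774218787
ring_mid {'centre': [281.6, 194.2], 'conf': 0.64} [array([0.4517, 0.0049]), array([0.4443, 0.0046]), array([0.4361, 0.0042])]
tin_mid {'centre': [278.4, 187.1], 'conf': 0.87} [array([0.4576, 0.0083]), array([0.4507, 0.0083]), array([0.4431, 0.0082])]
```

View pics/w3.png

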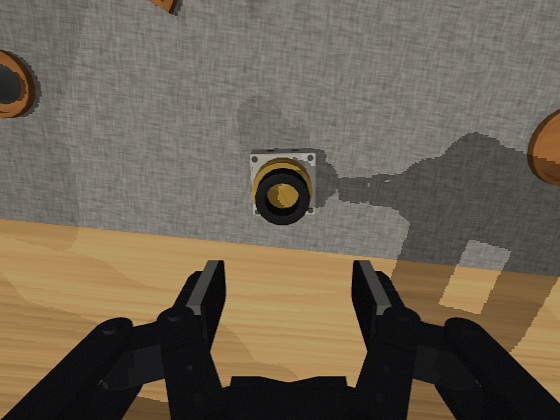

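Ring top centred at (283,196), with the tin and block unmoved below it.

>>> {"method": "jog_arm", "body": {"targets": [[6.5,-0.15,-0.38,2,0,0,0],[6.5,0,0,4,0,0,0],[6.5,0,0,4,0,0,0],[6.5,0,0,2.5,0,0,0],[6.5,0,0,1.3,0,0,0],[6.5,0,0,0,0,0,0],[3.8,0,0,0,0,0,0],[3.8,0,0,0,0,0,0]], "squeeze": 20}}

```text
time_s: 10.12
position: [0.4511, 0.0063, 0.0577]
orientation: [0.998, 0.059, 0.001, -0.0]
force: [-0.6, 2.7, 5.7]
width: 0.0456
gripper_force: 20.2
```

>>> {"method": "jog_arm", "body": {"targets": [[3.8,0,0,0,0,0,0],[3.8,0,0,0,0,0,0]]}}

```text
time_s: 10.38
position: [0.4511, 0.0062, 0.0577]
orientation: [0.998, 0.059, 0.001, -0.0]
force: [-0.8, 2.9, 8.0]
width: 0.0456
gripper_force: 20.3
```

```bash
python3 -c "
from h import *
go([.671,-.135,.17],.12)"
```

```text
t 10.375 pos [0.4511 0.0062 0.0577] yaw 0.1177 tilt 0.11 shift cm [ 20.2014  16.6097 -11.1902] rz -0.002 w 0.04556676485030091
```

>>> {"method": "jog_arm", "body": {"targets": [[3.8,0,0,-1,0,0,0],[3.8,0,0,-3,0,0,0],[3.8,0,0,-5,0,0,0],[3.8,2.0,3.5,-3,0,0,0],[3.8,3.0,4,0,0,0,0],[3.8,3.0,4,0,0,0,0],[3.8,3.0,4,0,0,0,0],[3.8,0,0,0,0,0,0]]}}

```text
time_s: 11.38
position: [0.5791, -0.1371, 0.1763]
orientation: [0.998, 0.058, -0.0, 0.0]
force: [-1.1, 0.2, -0.9]
width: 0.0455
gripper_force: 20.7
```

```bash
python3 - <<'E'
from h import *
go([.671,-.135,.17],.12)
w=camera_info("wrist");cv2.imwrite("pics/w4.png",snapshot("wrist"))
for r in pinpoint("wrist","ring_post")[:2]: print(r,[atz(w,r["centre"],z) for z in (.003,.009,.039)])
E
```

```text
t 11.375 pos [ 0.5791 -0.1371  0.1763] yaw 0.1157 tilt 0.02 shift cm [9.1545 0.8497 0.6291] rz -0.004 w 0.045515516026655045
{'centre': [296.3, 75.7], 'conf': 0.74} [array([ 0.6752, -0.1342,  0.003 ]), array([ 0.6749, -0.1341,  0.009 ]), array([ 0.6736, -0.1336,  0.039 ])]
```

View pics/w4.png

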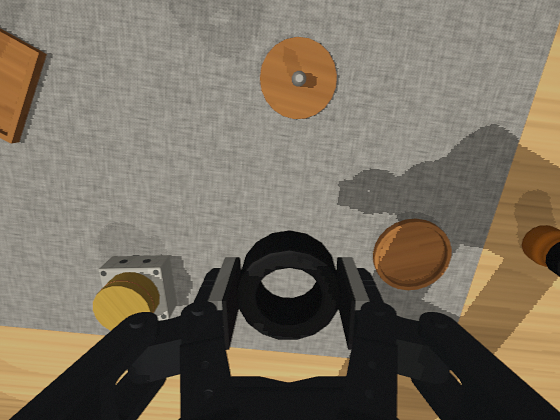

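Disc centre at (299,78), post tip at (298,77), the ring upright in the fingers. Post ≈ (0.673, -0.135).

>>> {"method": "jog_arm", "body": {"targets": [[3.8,4.7,0.45,0,0,0,0],[3.8,4.7,0.45,1,0,0,0],[3.8,0,0,4,0,0,0],[3.8,0,0,4,0,0,0],[3.8,0,0,3,0,0,0],[3.8,0,0,0,0,0,0]]}}

```text
time_s: 12.22
position: [0.6709, -0.1315, 0.0553]
orientation: [0.998, 0.059, -0.002, -0.001]
force: [1.1, 0.4, 0.5]
width: 0.0453
gripper_force: 20.8
```

```bash
python3 - <<'E'
from h import *
w=camera_info("wrist")
go([.674,-.1355,.01],.12)
cv2.imwrite("pics/w5.png",snapshot("wrist")[150:420])
E
```

```text
t 12.225 pos [ 0.6709 -0.1315  0.0553] yaw 0.1186 tilt 0.19 shift cm [0.2791 0.4384 4.5308] rz -0.001 w 0.04527033830883765
```

View pics/w5.png

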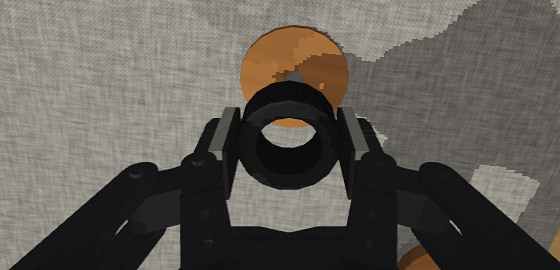

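Disc centre at about (294,228) in the full frame, ring centred on column 289, post tip just hidden behind the ring at column 292.

```bash
python3 - <<'E'
from h import *
w=camera_info("wrist")
for p in((294.5,228),(293,224)): print(atz(w,p,.009))
I=cv2.imread("pics/w5.png");g=cv2.cvtColor(I,cv2.COLOR_BGR2HSV);m=cv2.inRange(g,(5,110,40),(22,255,255));m[140:]=0;m[:,:200]=0;m[:,400:]=0
c=max(cv2.findContours(m,0,1)[0],key=cv2.contourArea)[:,0]+[0,150]
P=np.array([atz(w,p,.009)[:2] for p in c]);P=P[c[:,1]<150+95]
A=np.c_[2*P,np.ones(len(P))];s=np.linalg.lstsq(A,(P**2).sum(1),rcond=None)[0];print("circle",s[:2],np.sqrt(s[2]+s[0]**2+s[1]**2))
go([.674,-.1355,.01],.12)
E
```

```text
[ 0.6747 -0.1367  0.009 ]
[ 0.6772 -0.1355  0.009 ]
circle [ 0.6824 -0.1354] 0.02678829187052295
t 12.275 pos [ 0.6719 -0.132   0.0573] yaw 0.1185 tilt 0.03 shift cm [0.169  0.3788 4.7317] rz -0.001 w 0.045404968359646435
```

>>> {"method": "jog_arm", "body": {"targets": [[3.8,0.2,0.42,0,0,0,0],[3.8,0,0,0,0,0,0],[3.8,0,0,1.5,0,0,0],[3.8,0,0,1.5,0,0,0],[3.8,0,0,1.0,0,0,0],[3.8,0,0,0.4,0,0,0],[3.8,0,0,0.1,0,0,0],[3.8,0,0,0,0,0,0]]}}

```text
time_s: 13.28
position: [0.675, -0.1367, 0.0118]
orientation: [0.998, 0.059, 0.0, 0.0]
force: [0.2, 0.4, -1.0]
width: 0.0456
gripper_force: 20.8
```

>>> {"method": "jog_arm", "body": {"targets": [[3.8,0,0,0.1,0,0,0],[3.8,0,0,0.1,0,0,0],[3.8,0,0,0,0,0,0]]}}

```text
time_s: 13.65
position: [0.6749, -0.1367, 0.0098]
orientation: [0.998, 0.059, 0.0, 0.0]
force: [-0.9, 0.1, 3.1]
width: 0.0457
gripper_force: 21.0
```

>>> {"method": "jog_arm", "body": {"targets": [[6.2,0,0,0,0,0,0],[6.2,0,0,0,0,0,0],[6.2,0,0,-2,0,0,0],[6.2,0,0,-4,0,0,0],[6.2,0,0,-5,0,0,0],[7,-3,-2.4,-4,0,0,0],[7,-3.5,-2.8,0,0,0,0],[7,-3.5,-2.8,0,0,0,0]]}}

```text
time_s: 14.65
position: [0.5651, -0.0684, 0.1614]
orientation: [0.998, 0.059, 0.001, 0.0]
force: [0.2, -0.1, 0.7]
width: 0.0699
gripper_force: 0.0
```

>>> {"method": "jog_arm", "body": {"targets": [[7,-3.5,-2.8,0,0,0,0],[7,-3.5,-2.8,0,0,0,0],[7,-3.7,-3,2,0,0,0],[7,0,0,0,0,0,0],[7,0,0,0,0,0,0]]}}

```text
time_s: 15.28
position: [0.4503, 0.0037, 0.141]
orientation: [0.998, 0.059, 0.001, 0.0]
force: [-0.4, 0.2, -0.0]
width: 0.0699
gripper_force: 0.0
```

```bash
python3 - <<'E'
from h import *
go([.45,.004,.035],.12)
w=camera_info("wrist");I=snapshot("wrist");T=snapshot("top")
a=cv2.resize(I[0:260,150:420],None,fx=1.5,fy=1.5);b=cv2.resize(T[140:270,110:250],(390,390),interpolation=cv2.INTER_CUBIC);c=np.zeros((390,795,3),np.uint8);c[:,:390]=b;c[:390,390:795]=a
b2=cv2.resize(T[140:200,280:345],None,fx=3,fy=3);c[:b2.shape[0],:b2.shape[1]]=b2
cv2.imwrite("pics/w6.png",c)
for n in ("tin_mid","block_mid"):
    for r in pinpoint("wrist",n)[:2]: print(n,r,[atz(w,r["centre"],z)[:2] for z in (.044,.017)])
E
```

```text
t 15.275 pos [0.4503 0.0037 0.141 ] yaw 0.118 tilt 0.13 shift cm [-0.0517 -0.0392 10.5978] rz -0.002 w 0.0699420778847156
tin_mid {'centre': [277.2, 201.0], 'conf': 0.59} [array([0.4536, 0.0113]), array([0.4447, 0.0112])]
```

View pics/w6.png

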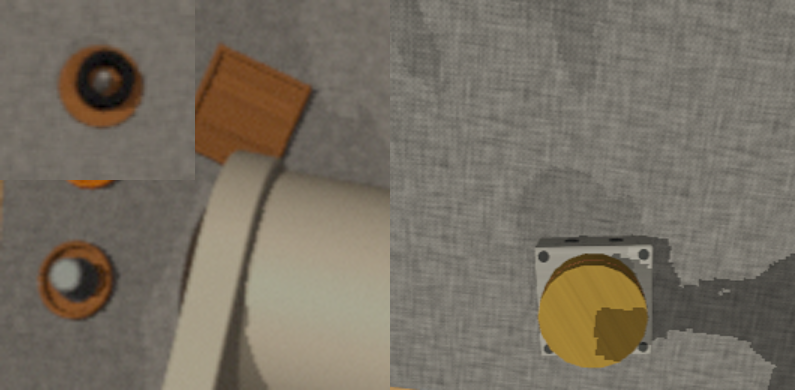

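Ring sits over the post and the loupe is in its cup; tin top centre at about (286,207) in the full wrist frame.

```bash
python3 - <<'E'
from h import *
w=camera_info("wrist");print(atz(w,(286,207),.057),atz(w,(286+36,207),.057))
E
```

```text
[0.4543 0.0044 0.057 ] [ 0.4573 -0.0213  0.057 ]
```

>>> {"method": "jog_arm", "body": {"targets": [[7.5,0,-0.04,2,0,0,0],[7.5,0,0,3,0,0,0],[7.5,0,0,3,0,0,0],[7.5,0,0,1.5,0,0,0],[7.5,0,0,1.1,0,0,0],[7.5,0,0,0,0,0,0],[4.8,0,0,0,0,0,0],[4.8,0,0,0,0,0,0]], "squeeze": 25}}

```text
time_s: 16.48
position: [0.4502, 0.0041, 0.0345]
orientation: [0.998, 0.059, 0.001, 0.0]
force: [-1.8, -0.0, 5.2]
width: 0.0532
gripper_force: 25.4
```

>>> {"method": "jog_arm", "body": {"targets": [[4.8,0,0,0,0,0,0],[4.8,0,0,0,0,0,0]]}}

```text
time_s: 16.73
position: [0.4502, 0.0042, 0.0345]
orientation: [0.998, 0.059, 0.001, 0.0]
force: [-2.4, -0.3, 5.9]
width: 0.0533
gripper_force: 25.5
```

```bash
python3 -c "
from h import *
go([.511,-.276,.15],.12)"
```

```text
t 16.725 pos [0.4502 0.0042 0.0345] yaw 0.1179 tilt 0.09 shift cm [  2.7627  28.5412 -11.5311] rz -0.002 w 0.05326036105803864
```

>>> {"method": "jog_arm", "body": {"targets": [[4.8,0,0,-0.7,0,0,0],[4.8,0,0,-2.5,0,0,0],[4.8,0,0,-4,0,0,0],[4.8,0,3,-4,0,0,0],[4.8,0,5,-1,0,0,0],[4.8,0,5,0,0,0,0],[4.8,0,5,0,0,0,0],[4.8,0,4,0,0,0,0]]}}

```text
time_s: 17.73
position: [0.4755, -0.2162, 0.1563]
orientation: [0.998, 0.058, 0.0, 0.0]
force: [0.2, 0.6, -0.2]
width: 0.0532
gripper_force: 26.7
```

>>> {"method": "jog_arm", "body": {"targets": [[4.8,0,0,0,0,0,0]]}}

```text
time_s: 17.85
position: [0.4754, -0.2165, 0.1558]
orientation: [0.998, 0.057, 0.0, 0.0]
force: [0.1, -0.1, -1.1]
width: 0.0535
gripper_force: 26.7
```

```bash
python3 - <<'E'
from h import *
go([.511,-.276,.1],.12)
w=camera_info("wrist");cv2.imwrite("pics/w7.png",snapshot("wrist"))
for r in pinpoint("wrist","tin_dish")[:2]: print(r,[atz(w,r["centre"],z) for z in (.003,.007)])
E
```

```text
t 17.85 pos [ 0.4754 -0.2165  0.1558] yaw 0.1151 tilt 0.01 shift cm [2.851  6.313  5.5865] rz -0.005 w 0.05345337451270147
{'centre': [354.6, 149.1], 'conf': 0.84} [array([ 0.5163, -0.2723,  0.003 ]), array([ 0.5168, -0.2714,  0.007 ])]
```

View pics/w7.png

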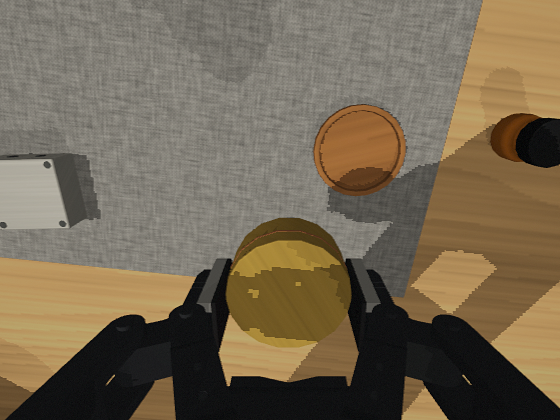

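Dish centre at about (360,149.5), tin top at about (288,290), held upright.

```bash
python3 - <<'E'
from h import *
w=camera_info("wrist");d=atz(w,(360,149.5),.012);print(d,atz(w,(314,149.5),.013)-atz(w,(406,149.5),.013))
for p in((288,290),(288,347),(228,290)):print("tin",p,atz(w,p,.178))
go([.512,-.276,.0105],.12)
E
```

```text
[ 0.5178 -0.2726  0.012 ] [-0.0093  0.0784  0.    ]
tin (288, 290) [ 0.4793 -0.215   0.178 ]
tin (288, 347) [ 0.4501 -0.2184  0.178 ]
tin (228, 290) [ 0.4764 -0.1901  0.178 ]
t 17.95 pos [ 0.4753 -0.2143  0.1558] yaw 0.117 tilt 0.02 shift cm [ 2.9185  6.5623 14.5295] rz -0.003 w 0.053039333249435036
```

>>> {"method": "jog_arm", "body": {"targets": [[4.8,1.5,3.2,0,0,0,0],[4.8,1.5,3.3,2,0,0,0],[4.8,0,0,4,0,0,0],[4.8,0,0,3,0,0,0],[4.8,0,0,0,0,0,0],[4.8,0,0,0,0,0,0]]}}

```text
time_s: 18.7
position: [0.5136, -0.275, 0.0672]
orientation: [0.998, 0.059, 0.001, 0.0]
force: [0.7, -0.2, -0.3]
width: 0.0529
gripper_force: 26.8
```

```bash
python3 - <<'E'
from h import *
go([.5135,-.2755,.0105],.12)
w=camera_info("wrist");cv2.imwrite("pics/w8.png",snapshot("wrist"))
E
```

```text
t 18.7 pos [ 0.5136 -0.275   0.0672] yaw 0.1186 tilt 0.1 shift cm [-0.0229  0.0424  5.673 ] rz -0.001 w 0.05292537348449751
```

View pics/w8.png

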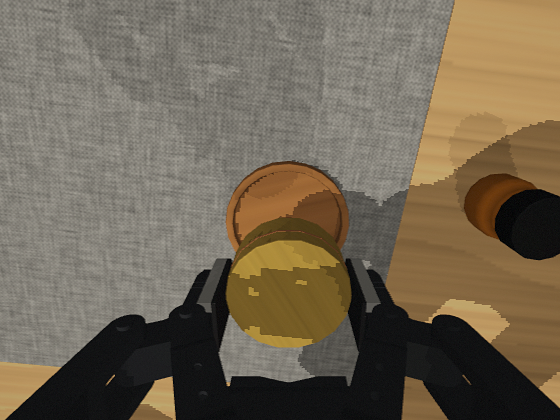

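Dish rim spans columns 227–350 (centre 288.5, in line with the tin) with its far rim at row 161.

```bash
python3 - <<'E'
from h import *
s=read_state();R=Ro.from_quat(s["orientation"]).as_matrix()
w=camera_info("wrist")
for p,z in(((288.5,161.5),.013),((227,216),.013),((350,216),.013),((288,347),.0897),((228,290),.0897),((350,290),.0897)):
    print(p,100*(R.T@(atz(w,p,z)-s["position"])))
E
```

```text
(288.5, 161.5) [4.271  0.129  5.4517]
(227, 216) [ 0.7804 -3.76    5.4393]
(350, 216) [0.7854 4.0258 5.4512]
(288, 347) [-2.5473  0.1167 -2.231 ]
(228, 290) [ 0.3888 -2.3881 -2.2294]
(350, 290) [ 0.3916  2.702  -2.2216]
```

>>> {"method": "jog_arm", "body": {"targets": [[4.8,0.1,0,1.5,0,0,0],[4.8,0,0,1.5,0,0,0],[4.8,0,0,1.3,0,0,0],[4.8,0,0,0.7,0,0,0],[4.8,0,0,0.4,0,0,0],[4.8,0,0,0.1,0,0,0],[4.8,0,0,0,0,0,0]]}}

```text
time_s: 19.62
position: [0.5141, -0.2753, 0.0108]
orientation: [0.998, 0.059, 0.0, 0.0]
force: [-0.6, -0.7, -1.6]
width: 0.0531
gripper_force: 26.8
```

>>> {"method": "jog_arm", "body": {"targets": [[4.8,0,0,0.1,0,0,0],[4.8,0,0,0.05,0,0,0],[4.8,0,0,0,0,0,0]]}}

```text
time_s: 20.0
position: [0.5142, -0.2753, 0.0105]
orientation: [0.998, 0.059, 0.0, 0.0]
force: [-6.6, 4.4, 18.4]
width: 0.0531
gripper_force: 28.5
```

>>> {"method": "jog_arm", "body": {"targets": [[4.8,0,0,-0.05,0,0,0],[6.5,0,0,0,0,0,0],[6.5,0,0,0,0,0,0],[6.5,0,0,-1.5,0,0,0],[6.5,0,0,-4,0,0,0],[7.8,0,-2,-5,0,0,0],[7.8,-0.5,-5,-2.5,0,0,0],[7.8,-0.6,-5,0,0,0,0]]}}

```text
time_s: 21.0
position: [0.4893, -0.1566, 0.1426]
orientation: [0.998, 0.059, 0.002, 0.001]
force: [0.2, -0.0, -0.4]
width: 0.078
gripper_force: 0.0
```

>>> {"method": "jog_arm", "body": {"targets": [[7.8,-0.6,-5,0,0,0,0],[7.8,-0.6,-5,0,0,0,0],[7.8,-0.6,-5,0,0,0,0],[7.8,-0.2,-1.4,0,0,0,0],[7.8,0,0,0,0,0,0],[7.8,0,0,0,0,0,0]]}}

```text
time_s: 21.75
position: [0.4501, 0.0024, 0.1398]
orientation: [0.998, 0.059, 0.0, 0.0]
force: [-0.2, -1.1, -0.2]
width: 0.0781
gripper_force: 0.0
```

```bash
python3 - <<'E'
from h import *
go([.45,.004,.004],.12)
w=camera_info("wrist");cv2.imwrite("pics/w9.png",snapshot("wrist"))
for r in pinpoint("wrist","block_mid")[:2]: print(r,atz(w,r["centre"],.017))
E
```

```text
t 21.75 pos [0.4501 0.0024 0.1398] yaw 0.1172 tilt 0.02 shift cm [ 0.0015 -0.1649 13.5816] rz -0.003 w 0.07808277021102368
{'centre': [286.0, 194.6], 'conf': 0.85} [0.4511 0.0033 0.017 ]
```

View pics/w9.png

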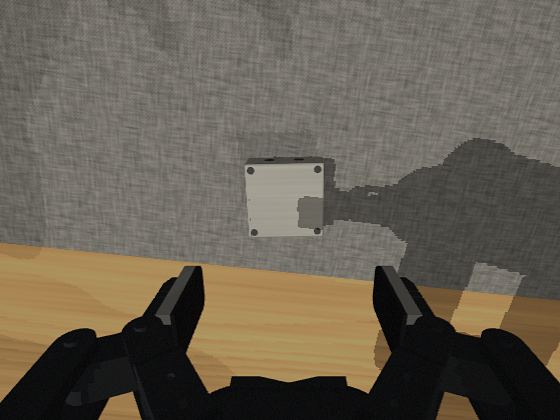

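Block top corners are (245,164), (323,161), (324,234) and (249,237), so it is turned about 2° against the tool.

```bash
python3 - <<'E'
from h import *
w=camera_info("wrist")
C=np.array([atz(w,p,.031) for p in((245,164),(323,161),(324,234),(249,237))]);m=C.mean(0);print(m)
for i in range(4):
    d=C[(i+1)%4]-C[i];print(np.linalg.norm(d),np.arctan2(d[1],d[0])%(np.pi/2))
go([m[0],m[1],.004],.14)
E
```

```text
[0.4505 0.0036 0.031 ]
0.05974918909263145 0.1564633254966732
0.06081683320013054 0.1646656895595986
0.06190862366740546 0.1614357316897188
0.0611451538103927 0.12931420834686613
t 21.85 pos [0.45   0.0023 0.1396] yaw 0.1166 tilt 0.01 shift cm [ 0.0617 -0.1284 13.5567] rz -0.023 w 0.07799465562734523
```

>>> {"method": "jog_arm", "body": {"targets": [[8.2,0.06,-0.13,3,0,0,-0.035],[8.2,0,0,4,0,0,0],[8.2,0,0,3,0,0,0],[8.2,0,0,2,0,0,0],[8.2,0,0,1,0,0,0],[8.2,0,0,0.5,0,0,0],[8.2,0,0,0,0,0,0],[5.8,0,0,0,0,0,0]], "squeeze": 45}}

```text
time_s: 22.85
position: [0.4506, 0.0045, 0.0051]
orientation: [0.997, 0.076, 0.0, 0.0]
force: [-0.0, 1.0, 0.3]
width: 0.066
gripper_force: 0.0
```

>>> {"method": "jog_arm", "body": {"targets": [[5.8,0,0,0,0,0,0],[5.8,0,0,0,0,0,0],[5.8,0,0,0,0,0,0]]}}

```text
time_s: 23.22
position: [0.4506, 0.0045, 0.0053]
orientation: [0.997, 0.076, 0.001, 0.0]
force: [-1.7, 0.5, 6.0]
width: 0.061
gripper_force: 48.9
```

```bash
python3 -c "
from h import *
go([.642,.142,.15],-.45)"
```

```text
t 23.225 pos [0.4506 0.0045 0.0053] yaw 0.1529 tilt 0.07 shift cm [ 21.0246 -10.6669 -14.4446] rz 0.603 w 0.06101760208914538
```

>>> {"method": "jog_arm", "body": {"targets": [[5.8,0,0,-0.7,0,0,0],[5.8,0,0,-2.5,0,0,0],[5.8,0,0,-4,0,0,0],[5.8,2.5,-2,-4,0,0,0],[5.8,4,-3,-2,0,0,0],[5.8,4,-3,0,0,0,0],[5.8,2,-2,0,0,0,0.1],[5.8,0,0,0,0,0,0.15]]}}

```text
time_s: 24.22
position: [0.5591, 0.1241, 0.1365]
orientation: [0.999, -0.05, -0.0, -0.0]
force: [-0.3, -0.2, -3.4]
width: 0.0613
gripper_force: 50.5
```

>>> {"method": "jog_arm", "body": {"targets": [[5.8,0,0,0,0,0,0.15],[5.8,0,0,0,0,0,0.15],[5.8,0,0,0,0,0,0.053],[5.8,0,0,0,0,0,0],[5.8,0,0,0,0,0,0]]}}

```text
time_s: 24.85
position: [0.5585, 0.1225, 0.1367]
orientation: [0.975, -0.223, 0.0, -0.0]
force: [0.5, -0.4, -3.4]
width: 0.061
gripper_force: 50.5
```

```bash
python3 - <<'E'
from h import *
go([.642,.142,.1],-.45)
w=camera_info("wrist");cv2.imwrite("pics/w10.png",snapshot("wrist"))
for r in pinpoint("wrist","block_tray")[:2]: print(r,atz(w,r["centre"],.003))
E
```

```text
t 24.85 pos [0.5585 0.1225 0.1367] yaw -0.4488 tilt 0.01 shift cm [ 6.6806 -5.3823  3.6757] rz 0.001 w 0.060989734877191254
{'centre': [218.6, 111.4], 'conf': 0.95} [0.6435 0.1421 0.003 ]
```

View pics/w10.png

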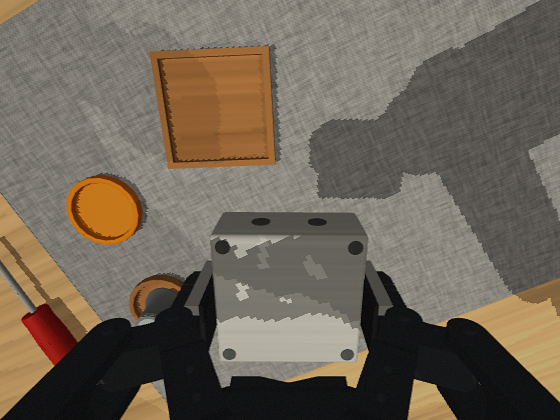

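Tray outer corners are (150,52), (269,46), (275,163) and (167,168); the block is held level and square to the fingers.

```bash
python3 - <<'E'
from h import *
w=camera_info("wrist");s=read_state();R=Ro.from_quat(s["orientation"]).as_matrix()
C=np.array([atz(w,p,.013) for p in((150,52),(269,46),(275,163),(167,168))]);m=C.mean(0);print(m)
for i in range(4):
    d=C[(i+1)%4]-C[i];print(np.linalg.norm(d),np.arctan2(d[1],d[0])%(np.pi/2)-np.pi/2)
for p in((213,238),(366,238),(358,361),(220,361)): print("blk",100*(R.T@(atz(w,p,s["position"][2]+.0257)-s["position"])))
go([.643,.1415,.05],-.487)
E
```

```text
[0.6448 0.1419 0.013 ]
0.08728351290253959 -0.4028760718493425
0.08634315272990496 -0.41075184180442426
0.08831176051625854 -0.4014558540129123
0.08648276797056641 -0.42262892498651583
blk [ 2.9913 -2.7384 -2.5699]
blk [ 2.9982  3.12   -2.5703]
blk [-2.9305  3.2214 -2.5701]
blk [-2.9406 -2.86   -2.5697]
t 24.95 pos [0.5585 0.1225 0.1366] yaw -0.4492 tilt 0.0 shift cm [ 6.7865 -5.385   8.6638] rz 0.038 w 0.06111701631738906
```

>>> {"method": "jog_arm", "body": {"targets": [[5.8,3.4,-2.7,0,0,0,0],[5.8,3.45,-2.7,1,0,0,0],[5.8,0,0,3,0,0,-0.04],[5.8,0,0,4,0,0,0],[5.8,0,0,1.5,0,0,0],[5.8,0,0,0,0,0,0]]}}

```text
time_s: 25.7
position: [0.6434, 0.1413, 0.0413]
orientation: [0.979, -0.204, -0.001, 0.0]
force: [-0.4, -0.5, -1.9]
width: 0.0612
gripper_force: 50.6
```

```bash
python3 - <<'E'
from h import *
go([.644,.142,.0105],-.41)
w=camera_info("wrist");cv2.imwrite("pics/w11.png",snapshot("wrist")[100:])
E
```

```text
t 25.7 pos [0.6434 0.1413 0.0413] yaw -0.41 tilt 0.07 shift cm [ 0.0247 -0.0925  3.0778] rz -0.0 w 0.06120916992261679
```

View pics/w11.png

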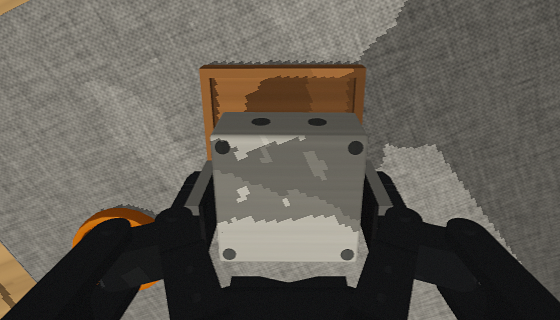

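The tray's far edge runs (201,167)–(366,167) in the full frame, parallel to the block.

```bash
python3 - <<'E'
from h import *
s=read_state();R=Ro.from_quat(s["orientation"]).as_matrix();w=camera_info("wrist")
for p in((201,167),(366,167)): print(100*(R.T@(atz(w,p,.013)-s["position"])))
E
```

```text
[ 4.5392 -4.452   2.9645]
[4.5484 4.2275 2.9603]
```

>>> {"method": "jog_arm", "body": {"targets": [[5.8,0.1,-0.25,0,0,0,0],[5.8,0,0,1,0,0,0],[5.8,0,0,1,0,0,0],[5.8,0,0,0.6,0,0,0],[5.8,0,0,0.3,0,0,0],[5.8,0,0,0.1,0,0,0],[5.8,0,0,0,0,0,0]]}}

```text
time_s: 26.62
position: [0.6457, 0.1432, 0.0117]
orientation: [0.979, -0.204, 0.0, -0.0]
force: [-0.5, 0.3, -3.2]
width: 0.0613
gripper_force: 50.8
```

>>> {"method": "jog_arm", "body": {"targets": [[5.8,0,0,0.1,0,0,0],[5.8,0,0,0.0,0,0,0]]}}

```text
time_s: 26.88
position: [0.6456, 0.1432, 0.0106]
orientation: [0.979, -0.204, 0.0, -0.0]
force: [-0.0, -0.3, -2.0]
width: 0.0614
gripper_force: 50.8
```

>>> {"method": "jog_arm", "body": {"targets": [[5.8,0,0,0.05,0,0,0],[5.8,0,0,0.03,0,0,0],[5.8,0,0,0,0,0,0]]}}

```text
time_s: 27.25
position: [0.6457, 0.1432, 0.0104]
orientation: [0.979, -0.204, 0.0, -0.0]
force: [-3.9, -0.9, 6.6]
width: 0.0614
gripper_force: 51.9
```

Contact. I'll release, retreat clear and take a final look.

>>> {"method": "jog_arm", "body": {"targets": [[7.2,0,0,0,0,0,0],[7.2,0,0,0,0,0,0],[7.2,0,0,-1.5,0,0,0],[7.2,0,0,-4,0,0,0],[7.2,0,0,-5,0,0,0],[7.2,-3,2,-5,0,0,0],[7.2,-5,2,0,0,0,0],[7.2,-5,2,0,0,0,0]]}}

```text
time_s: 28.25
position: [0.5012, 0.1399, 0.1662]
orientation: [0.979, -0.204, 0.001, -0.0]
force: [0.3, -0.2, 0.2]
width: 0.0723
gripper_force: 0.0
```

>>> {"method": "jog_arm", "body": {"targets": [[7.2,-5,2,-1,0,0,0],[7.2,-5,2,-1,0,0,0],[7.2,-4,0,-1,0,0,0],[7.2,0,0,0,0,0,0]]}}

```text
time_s: 28.75
position: [0.3569, 0.1598, 0.1969]
orientation: [0.979, -0.203, 0.002, -0.001]
force: [1.3, -0.0, 0.3]
width: 0.0718
gripper_force: 0.0
```

```bash
python3 - <<'E'
from h import *
go([.4,0,.2])
T=snapshot("top");cv2.imwrite("pics/f.png",cv2.resize(T[130:280,75:465],(800,308),interpolation=cv2.INTER_CUBIC))
ct=camera_info("top");cs=camera_info("scene");snapshot("scene")
for n,z,h in(("loupe_mid",.025,"loupe_cup"),("ring_mid",.02,"ring_post"),("tin_mid",.02,"tin_dish"),("block_mid",.022,"block_tray")):
    for c,k in(("top",ct),("scene",cs)):
        a=pinpoint(c,n)
        if a: print(n,c,atz(k,a[0]["centre"],z)[:2],[atz(k,x["centre"],.003)[:2] for x in pinpoint(c,h)[:2]])
E
```

```text
t 28.75 pos [0.3569 0.1598 0.1969] yaw -0.4086 tilt 0.22 shift cm [10.3113 12.954  -0.3165] rz None w 0.07180780561440853
loupe_mid top [0.5108 0.2838] [array([0.6097, 0.271 ]), array([0.5151, 0.2854])]
loupe_mid scene [0.5074 0.2843] [array([0.5021, 0.2739]), array([0.6131, 0.2714])]
ring_mid top [ 0.6763 -0.1403] [array([ 0.6682, -0.1322])]
ring_mid scene [ 0.6721 -0.1452] [array([ 0.6679, -0.1383])]
tin_mid top [ 0.5122 -0.2701] [array([ 0.5123, -0.2762])]
tin_mid scene [ 0.5088 -0.2704] [array([ 0.5088, -0.2728])]
block_mid top [0.6477 0.1433] [array([0.6434, 0.1462])]
block_mid scene [0.6343 0.1385] [array([0.5569, 0.3985]), array([0.6396, 0.1465])]
```

View pics/f.png

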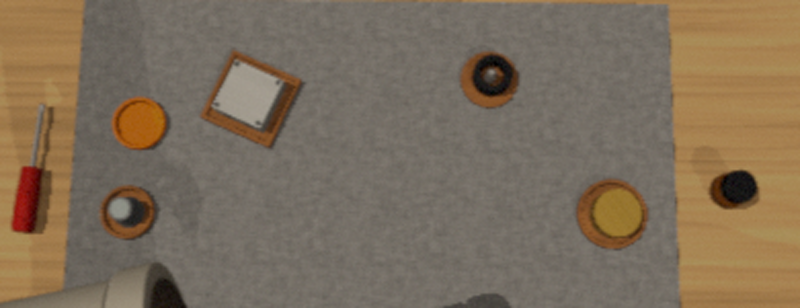

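The top view shows all four things seated: loupe (125,210), ring (492,75), tin (617,212), block (248,95). The screwdriver and jar have not moved, and the contact heights during placing matched the holder floors.

```bash
python3 -c "
from cell import *
print(sign_off())"
```

```text
the job is handed in; nothing more can be done
None
```

The job is handed in: the loupe, ring, tin and block are each set down in their own holders, in about 29 s of robot time; the final top view shows all four in place and the screwdriver and oil jar unmoved, but the sign-off returned no verdict.

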